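Clamp the worm wheel and hold the gauge probe on its pad

ROBOT

A 6-joint arm with a two-finger parallel gripper is mounted at the origin on the work surface. World frame = base frame: x ahead of the robot, y to its left, z up, the work surface at z = 0. Lengths are in m, angles in rad, forces in N, time in s.
With the tool pointing down it reaches from about 0.325 to 0.85 m from the base axis. Payload 15.5 kg.
Tool frame: the origin (TCP) lies midway between the tips of the shut fingers; the grasp point (between the pads) lies r.grip_depth behind it (r.grip_depth is the distance from the TCP to the grasp point, in m); z points along the fingers, y is the line along which they close (so a half turn about z gives the same grasp; the last joint's range is limited). The gripper opens to 91 mm and grips with 3 to 60 N. Pads are 32 mm wide; open, the fingers measure 118 mm over their backs; the gripper's body (76 mm by 178 mm) begins 60 mm behind the grasp point.
Start: joints at [-1.274, 0.494, 1.345, -0, 1.302, -0.096], TCP at [0.239, -0.578, 0.214] pointing down, gripper open.
Joint ranges: [-2.91, 2.91], [-0.82, 2.16], [0.22, 2.67], [-1.22, 4.37], [0.12, 2.79], [-3.08, 3.08]. Speed limits (rad/s): [1.89, 1.89, 2.57, 3.01, 3.01, 3.01].

INTERFACE

Orientations are given as a unit quaternion [x, y, z, w].
In Python, from bench import r gives the robot as it stands.
- The arm moves only by the tool send_rows, never from a script. Its argument "motion" is a list of rows, each an object with "delta_pos": the shift along the tool's x, y, z in cm, a list of three; "delta_rot": the turn, a rotation vector about the tool's x, y, z in degrees, a list of three; "fingers": the closure, from 0 (fully open) to 1 (shut). A call has 1 to 20 rows; each row is the pose to reach, as a shift and turn from the pose commanded when the call began, along the tool's axes at that moment; what a row does not reach only later rows make up. A row lasts 1/8 s, in which the tool goes at most 62.5 mm and 10.7 degrees, less where a joint would pass 70% of its speed; a pose out of reach is approached as far as the arm can. A call with a gripper value outside its range is refused whole. The fingers move at their own pace and stop on an object; "force" is the grip in N (left out, the last holds). Time passes only in rows, so rows that repeat a pose let the fingers close. It gives the time, the measured TCP pose, the force, the opening and the grip force at its end, in the units of the state.
- r.observe(): the state, without advancing time (a new reading comes with each control period).
- r.capture(name): name is "scene" or "top"; returns a dict with "color" (420x560x3 uint8, red, green, blue), "vfov" (degrees; the focal length in pixels is half the picture's height over the tangent of half this angle, whatever the lens; pixels are square), "cx", "cy" (the principal point, pixels), "dist" ([k1, k2, p1, p2, k3] as OpenCV has them; the pictures are not rectified), "world_from_camera" (4x4, takes a point from camera to world coordinates). Camera axes: x right, y up, looking along -z (the intrinsics and any distortion apply to the point x, -y, -z); pixel columns grow to the right and rows downward; lengths in m; the calibration is good to about 2 mm. A picture is of the moment at which its call begins. There is no depth.
- r.finish_job(): hands the job in; it is judged then, once.
The state is a dict: "time_s": time; "q": joint angles; "qvel": joint speeds; "joint_torque": joint torques, N m; "ee_pos": TCP position; "eef_rot": TCP orientation; "contact_force": force on the tool from outside, world axes, zero at the start; "moment": the same for the moment, N m; "width": finger opening in m; "grip_force": force on a finger pad.
Only numpy, scipy, OpenCV 4.12 (cv2) and the standard library are available. Lean on these libraries where they do the work, as an engineer would, in place of code of your own. Each camera call takes 0.05 s, during which the arm holds its last target. There are 200 camera calls.

TASK

Slide the jig's jaw shut on the bronze worm wheel until it presses the wheel firmly against the stop block, and leave it shut. Then take the black probe from its stand and hold it upright on the raised round steel pad on top of the wheel, pressing lightly so that its sprung tip is pushed in about half-way, neither barely touching nor bottomed out; finish while still holding it there. Leave the mallet, the spark plugs, the bearing and the can where they are.

Things in the scene. Friction and masses are not known exactly. Their poses are not given: they have to be found in the camera images.
- jig: Setting jig fixed to the table: a flat dark steel bed 100 x 240 mm, 8 mm thick. Origin: centre of its underside; z up; the jaw slides along its y axis and the stop is at its +y end. It may be turned.
- stop: Fixed steel stop block across the +y end of the bed, top 26 mm above the table, 90 mm wide; its flat face, 95 mm towards +y of the jig's origin, looks to the jig's -y. The wheel's axis is 60 mm towards +y of the jig's origin when the wheel touches it. Its origin coincides with the jig's.
- jaw (a joint): Travel of the aluminium jaw along the jig's +y towards the stop, in m. 0 = wide open, about 0.060 = shut on the wheel against the stop. It has about 3 N of friction and stays where it is left; pushing the wheel along adds 2 to 5 N. The jaw's shoe is 76 mm wide, 26 mm high over the table and pushes the wheel ahead of it.
- jaw_grip (a point): Point in the jaw's upright grip post, which is 16 mm thick along the jig's y, 30 mm wide along the jig's x, and stands up to 75 mm above the table; this point is on its middle line, 60 mm above the table. Axes as the jig's, y is the sliding direction. 29 mm free above the low part between the post and the shoe (21 to 26 mm high).
- gear_center (a point): Loose bronze-coloured worm wheel lying flat on the jig's bed, 70 mm over the teeth, 20 mm thick, about 0.45 kg, with a central hub 24 mm across rising 4 mm above the face and three dark drilled holes 12 mm across. This point is on its axis, half-way up the 20 mm; z up.
- gear: The same worm wheel; origin on its axis at its underside. z up, x towards the raised pad.
- pad (a point): Centre of the top of the raised round steel pad on the wheel: 16 mm across, 2 mm above the wheel's face, 22.5 mm from the wheel's axis (30 mm above the table). It turns with the wheel.
- probe_grip (a point): Centre of the black round grip (22 mm across, 70 mm long) of the loose hand probe, 0.135 kg, z along the probe, upwards. The tip's end is 86 mm below this point when the tip is out. Below the grip come a collar 32 mm across (its underside 41 mm below this point) resting on the stand, a steel nose 16 mm across, and the tip; lift it straight up by 50 mm or more to leave the stand.
- probe: The same probe; origin on its axis at the end of the extended tip, z up along the probe.
- probe_tip (a point): The end of the probe's sprung tip (6 mm across), which moves in as it is pressed.
- plunger (a joint): How far the probe's sprung tip is pushed in, m: 0 = out, 0.012 = bottomed. The spring gives about 1.5 N at the start, 4.5 N at half-way (0.006) and 7.5 N at the end.
- stand: Grey block 70 x 70 mm, 55 mm high, fixed, with a 21 mm hole in which the probe stands upright with its tip down. Origin: centre of its underside.
- mallet: Loose wooden mallet with a brass face, 225 mm long, 50 mm high, lying; origin under its head. To be left alone.
- plug_a: Loose cream ceramic spark plug body, about 90 mm long, 22 mm high, lying. To be left alone.
- plug_b: A second such spark plug body. To be left alone.
- bearing: Loose steel bearing ring, 48 mm across, 15 mm high, lying. To be left alone.
- oil: Loose aluminium can, 60 mm across, 150 mm high. To be left alone.
There are look-alikes about, which are no part of the job. There is more than one size of the stand; the job needs the smaller.

How it is judged:
On the way, in this order (a step that is already met when the one before it is completed fails the run):
1. the jaw is shut on the wheel and presses it against the stop block (value of joint jaw above 0.057 m and y of gear_center in the frame of jig above 0.057 m and x of gear_center in the frame of jig between -0.03 and 0.03 m and contact force between stop and gear above 4 N), for 0.2 s.
2. the probe is lifted out of its stand (contact force between probe and the fingers above 1 N and contact force between probe and stand below 0.05 N and height (world z) of probe above 0.045 m), for 0.1 s.
At the end, for the whole second after the job is handed in: Probe still held and at rest: tip within 7 mm of the pad centre, within 7 degrees of upright, tip pushed in 2 to 10.5 of 12 mm with 1 to 10 N. Wheel flat, within 3 mm of the stop, untouched by the fingers; jaw still shut (travel over 57 mm) (value of joint jaw above 0.057 m and y of gear_center in the frame of jig above 0.057 m and x of gear_center in the frame of jig between -0.03 and 0.03 m and horizontal distance between probe_tip and pad below 0.007 m and angle between probe's own z axis and vertical below 0.13 rad and angle between gear's own z axis and vertical below 0.05 rad and value of joint plunger between 0.002 and 0.0105 m and contact force between probe and gear between 1 and 10 N and contact force between probe and the fingers above 1 N and contact force between gear and the fingers below 0.1 N and height (world z) of probe below 0.032 m and linear speed of probe below 0.02 m/s); the arm keeps its last pose, push and grip.
It fails at once if the probe is pressed on the wheel with more than 18 N (contact force between probe and gear above 18 N).
It fails at once if one of the bystanders is moved by more than 25 mm (distance of any of mallet, plug_a, plug_b, bearing, oil from where it was at the start of the episode above 0.025 m).
It also fails if it takes over 54 s, if anything falls off the work surface, if the arm or the gripper's body presses on something with over 40 N, if the wrist force passes 120 N, or if a joint passes its speed limit or range.

## Working session

There is one attempt and no reset: what is moved stays moved. The work goes in short steps, Python scripts to look and compute and a tool call to move; the robot and the scene stay as the last step left them, time stands still between calls to the robot, and variables do not carry over. Pictures are saved under pics/ and viewed, at most 10 in all, crops included, and the job is handed in when it is done.

Besides the shell and the picture viewer there is one more tool, called after ">>>" as name(argument=value, ...) on one line, values as JSON. send_rows: Moves the arm, as the interface text tells. Its arguments: {"type":"object","properties":{"motion":{"type":"array","items":{"type":"object","properties":{"delta_pos":{"type":"array","items":{"type":"number"}},"delta_rot":{"type":"array","items":{"type":"number"}},"fingers":{"type":"number"}}}},"force":{"type":"number"}},"required":["motion"]}

```bash
mkdir -p pics; cat > h.py <<'E'
import numpy as np, cv2
from bench import r
def cam(name):
    c=r.capture(name); h,w=c["color"].shape[:2]
    f=h/2/np.tan(np.radians(c["vfov"])/2)
    c["K"]=np.array([[f,0,c["cx"]],[0,f,c["cy"]],[0,0,1]]); c["D"]=np.array(c["dist"],float); c["T"]=np.array(c["world_from_camera"]); return c
def ray(c,uv):
    p=cv2.undistortPoints(np.array([[uv]],float),c["K"],c["D"])[0,0]
    return c["T"][:3,3], c["T"][:3,:3]@np.array([p[0],-p[1],-1])
def onz(c,uv,z):
    o,d=ray(c,uv); return o+d*(z-o[2])/d[2]
def pix(c,P):
    T=c["T"]; p=(np.array(P,float)-T[:3,3])@T[:3,:3]*[1,-1,-1]
    return cv2.projectPoints(p[None],np.zeros(3),np.zeros(3),c["K"],c["D"])[0][0,0]
def tri(c1,u1,c2,u2):
    o1,d1=ray(c1,u1);o2,d2=ray(c2,u2)
    s=np.linalg.lstsq(np.c_[d1,-d2],o2-o1,rcond=None)[0]
    a,b=o1+s[0]*d1,o2+s[1]*d2
    return (a+b)/2,np.linalg.norm(a-b)
def save(c,n): cv2.imwrite("pics/"+n,c["color"][:,:,::-1])
E
python3 - <<'E'
from h import *
for n in("scene","top"):
    c=cam(n); save(c,n+"0.png"); print(n,c["T"].round(3).tolist(),c["K"][0,0],c["D"])
s=r.observe(); print(s,r.grip_depth)
E
```

```text
scene [[0.827, -0.398, 0.396, 0.997], [0.562, 0.588, -0.582, -0.572], [-0.001, 0.704, 0.71, 0.867], [0.0, 0.0, 0.0, 1.0]] 483.56384379878466 [-0.01358606  0.          0.          0.          0.        ]
top [[-0.02, 0.978, -0.206, 0.351], [-1.0, -0.019, 0.006, 0.034], [0.002, 0.206, 0.978, 1.077], [0.0, 0.0, 0.0, 1.0]] 478.15368597628895 [-0.13899046  0.          0.          0.          0.        ]
{'time_s': 0.1, 'q': array([-1.27451090e+00,  4.94152520e-01,  1.34604787e+00,  2.98972454e-05,
        1.30252892e+00, -9.55314484e-02]), 'qvel': array([-0.00065411, -0.00056329, -0.0015042 ,  0.00011651,  0.00049434,
       -0.00192128]), 'joint_torque': array([ 5.40226974e-04, -8.80242991e+01, -3.82541835e+01,  7.07488856e-02,
        4.82734689e-02, -1.76143533e-05]), 'ee_pos': array([ 0.23856165, -0.57730954,  0.21338555]), 'eef_rot': array([ 9.80871854e-01,  1.94653750e-01, -4.26122916e-05, -5.66912707e-04]), 'contact_force': array([-0.05281984, -0.47629072, -0.55398158]), 'moment': array([ 0.02651117, -0.00435165, -0.02023967]), 'grip_force': 0.0, 'width': 0.09090818274893217} 0.0188
```

View pics/scene0.png

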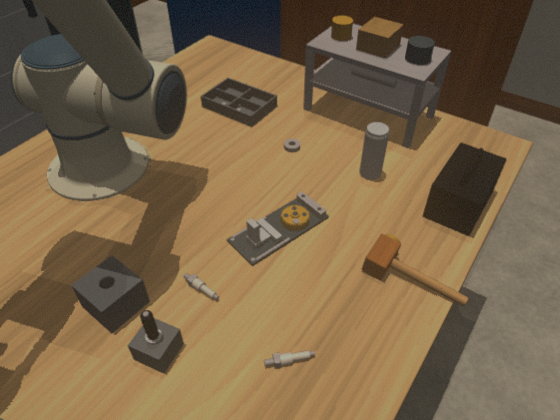

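View pics/top0.png

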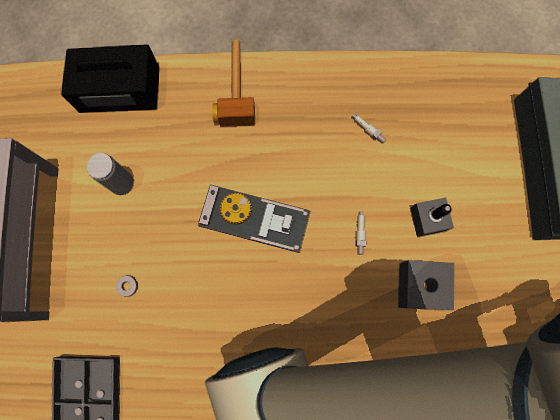

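The scene view shows the jig at about (278,228), with the stop towards the upper right. The probe stands in the small block at (157,343), and a larger empty block is at (110,292). In the top view the jig is at (254,218), the stop at (208,205), the wheel at (236,208) and the jaw post at (283,222). The probe's block is at (433,216) and the bigger empty one at (427,285). The small block holding the probe fits the description; next I'll enlarge it to confirm.

```bash
python3 - <<'E'
from h import *
a=cv2.imread("pics/top0.png"); s=cv2.imread("pics/scene0.png")
def cr(i,x,y,w,h,k): return cv2.resize(i[y:y+h,x:x+w],None,fx=k,fy=k,interpolation=cv2.INTER_CUBIC)
A=cr(a,190,175,130,90,3);A=cv2.resize(A,(400,300)) if 0 else A
im=np.zeros((600,800,3),np.uint8)
im[:270,:390]=A
B=cr(a,390,180,80,70,4); im[:280,400:720]=B
C=cr(s,220,185,120,80,3); im[290:530,:360]=C
D=cr(s,120,300,80,75,4); im[290:590,400:720]=D
cv2.imwrite("pics/crop0.png",im)
E
```

```text
(no output)
```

View pics/crop0.png

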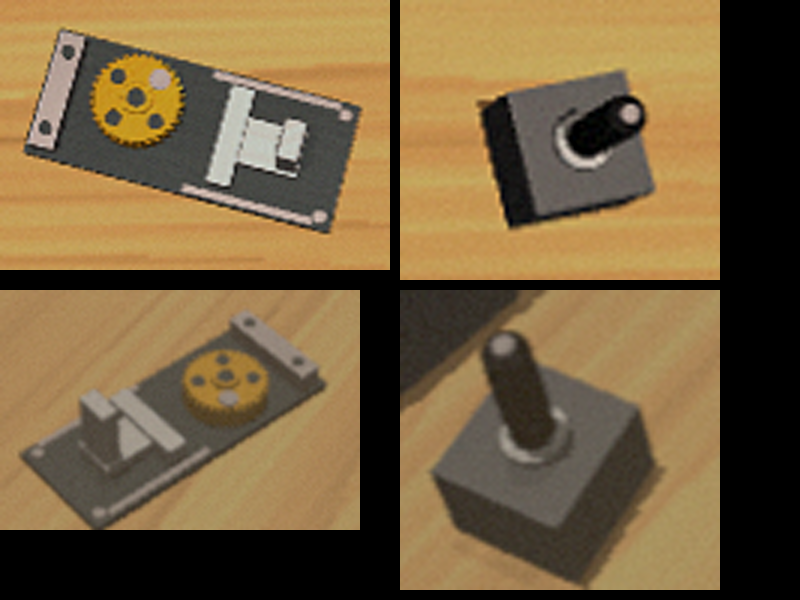

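The crops show the probe with its white collar in the smaller block: cap at top (447,208) and scene (146,314), collar at top (436,216). They also show the jaw wide open, with the post top at about top (287,222) and scene (253,222). The wheel hub is at top (236,207) and the pad at (243,201).

```bash
python3 - <<'E'
from h import *
t=cam("top");s=cam("scene")
T=lambda x,y:(190+x/3,175+y/3)
S=lambda x,y:(220+x/3,185+(y-290)/3)
print("bed -y corners z8", onz(t,T(362,105),.008), onz(t,T(328,232),.008))
print(" scene", onz(s,S(22,455),.008), onz(s,S(100,528),.008))
print("stop +y corners z26",onz(t,T(62,28),.026),onz(t,T(25,152),.026))
print("scene far bottom corner z8",onz(s,S(324,382),.008))
print("hub",onz(t,T(137,97),.032),onz(s,S(227,376),.032),tri(t,T(137,97),s,S(227,376)))
print("pad",onz(t,T(160,78),.030),onz(s,S(229,398),.030))
print("post",tri(t,T(291,139),s,S(99,400)),onz(t,T(291,139),.075),onz(s,S(99,400),.075))
print("cap",tri(t,(447,208.3),s,(145.8,313.8)))
print("collar",tri(t,(435.8,216.3),s,(153.3,336.3)))
c=t["color"];hsv=cv2.cvtColor(c,cv2.COLOR_RGB2HSV)
m=cv2.inRange(hsv,(20,200,120),(28,255,255))[180:235,195:265]
ys,xs=np.nonzero(m);
cs,_=cv2.findContours(m,0,1);cc=max(cs,key=cv2.contourArea);print(cv2.minEnclosingCircle(cc))
E
```

```text
bed -y corners z8 [ 0.56215896 -0.04595513  0.008     ] [ 0.46594206 -0.01737016  0.008     ]
 scene [ 0.46968581 -0.01706877  0.008     ] [ 0.56384105 -0.0414035   0.008     ]
stop +y corners z26 [0.62239256 0.18048124 0.026     ] [0.52772201 0.20728313 0.026     ]
scene far bottom corner z8 [0.62619564 0.18579411 0.008     ]
hub [0.56670469 0.12305554 0.032     ] [0.56839543 0.1266084  0.032     ] (array([0.5678404 , 0.12421821, 0.03303345]), np.float64(0.0036013907943378107))
pad [0.58128758 0.10598616 0.03      ] [0.58199591 0.10855561 0.03      ]
post (array([0.52574391, 0.0113844 , 0.07879219]), np.float64(0.0029531124382699597)) [0.52534191 0.01025518 0.075     ] [0.52442412 0.01535273 0.075     ]
cap (array([ 0.53567945, -0.31623617,  0.13468029]), np.float64(0.0019173771926543992))
collar (array([ 0.53380923, -0.31717548,  0.05748591]), np.float64(0.003450796495751588))
((40.19379806518555, 27.78294563293457), 14.978099822998047)
```

>>> send_rows(motion=[{"delta_pos":[12,-11,2],"delta_rot":[0,0,10],"fingers":0},{"delta_pos":[25,-22,4],"delta_rot":[0,0,20],"fingers":0},{"delta_pos":[37,-33,6],"delta_rot":[0,0,30],"fingers":0},{"delta_pos":[49,-43.5,8],"delta_rot":[0,0,37.8],"fingers":0},{"delta_pos":[49,-43.5,8],"delta_rot":[0,0,37.8],"fingers":0},{"delta_pos":[49,-43.5,8],"delta_rot":[0,0,37.8],"fingers":0},{"delta_pos":[49,-43.5,8],"delta_rot":[0,0,37.8],"fingers":0},{"delta_pos":[49,-43.5,8],"delta_rot":[0,0,37.8],"fingers":0},{"delta_pos":[49,-43.5,8],"delta_rot":[0,0,37.8],"fingers":0},{"delta_pos":[49,-43.5,8],"delta_rot":[0,0,37.8],"fingers":0},{"delta_pos":[49,-43.5,8],"delta_rot":[0,0,37.8],"fingers":0},{"delta_pos":[49,-43.5,8],"delta_rot":[0,0,37.8],"fingers":0},{"delta_pos":[49,-43.5,8],"delta_rot":[0,0,37.8],"fingers":0},{"delta_pos":[49,-43.5,8],"delta_rot":[0,0,37.8],"fingers":0}])

```text
time_s: 1.95
ee_pos: [0.5251, 0.0106, 0.1341]
eef_rot: [0.991, -0.134, 0.0, 0.0]
contact_force: [0.3, -0.8, 0.3]
width: 0.0908
grip_force: 0.0
```

```bash
python3 - <<'E'
from h import *
from scipy.spatial.transform import Rotation as R
s=r.observe();print(s["time_s"],s["ee_pos"],s["contact_force"],s["q"].round(2));print(R.from_quat(s["eef_rot"]).as_matrix().round(3))
a=cam("scene");save(a,"s1.png");b=cam("top");im=np.zeros((600,800,3),np.uint8)
im[:400,:]=cv2.resize(a["color"][160:285,190:440],(800,400));im[400:600,:320]=cv2.resize(b["color"][165:265,190:350],(320,200))
cv2.imwrite("pics/s1c.png",im[:,:,::-1])
E
```

```text
1.95 [0.52513507 0.01060284 0.13407076] [ 0.29521974 -0.76825194  0.25551083] [-0.09  0.45  1.69 -0.    1.    1.75]
[[ 0.964 -0.266 -0.   ]
 [-0.266 -0.964 -0.   ]
 [ 0.     0.    -1.   ]]
```

View pics/s1c.png

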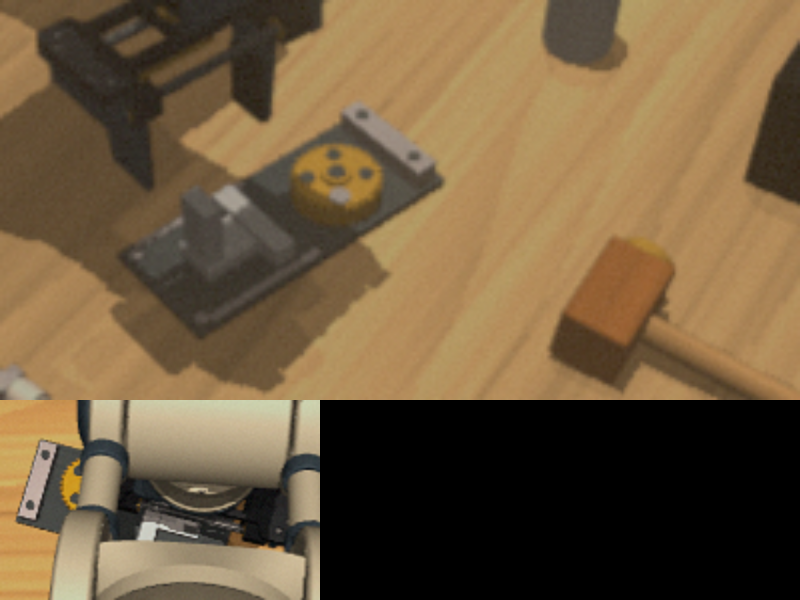

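The fingers hover square over the post at crop (205,225), straddling it along the sliding direction. Now I'll go down and grip.

>>> send_rows(force=20, motion=[{"delta_pos":[0.1,-0.2,4],"delta_rot":[0,0,0],"fingers":0},{"delta_pos":[0.1,-0.2,8],"delta_rot":[0,0,0],"fingers":0},{"delta_pos":[0.1,-0.2,9.2],"delta_rot":[0,0,0],"fingers":0},{"delta_pos":[0.1,-0.2,9.2],"delta_rot":[0,0,0],"fingers":0},{"delta_pos":[0.1,-0.2,9.2],"delta_rot":[0,0,0],"fingers":0.7},{"delta_pos":[0.1,-0.2,9.2],"delta_rot":[0,0,0],"fingers":1},{"delta_pos":[0.1,-0.2,9.2],"delta_rot":[0,0,0],"fingers":1},{"delta_pos":[0.1,-0.2,9.2],"delta_rot":[0,0,0],"fingers":1},{"delta_pos":[0.1,-0.2,9.2],"delta_rot":[0,0,0],"fingers":1},{"delta_pos":[0.1,-0.2,9.2],"delta_rot":[0,0,0],"fingers":1},{"delta_pos":[0.1,-0.2,9.2],"delta_rot":[0,0,0],"fingers":1},{"delta_pos":[0.1,-0.2,9.2],"delta_rot":[0,0,0],"fingers":1}])

```text
time_s: 3.55
ee_pos: [0.5269, 0.0131, 0.0419]
eef_rot: [0.991, -0.134, -0.0, -0.0]
contact_force: [-0.5, 0.2, 0.1]
width: 0.0162
grip_force: 20.0
```

>>> send_rows(force=30, motion=[{"delta_pos":[0,-0.8,0],"fingers":1},{"delta_pos":[0,-1.6,0],"fingers":1},{"delta_pos":[0,-2.4,0],"fingers":1},{"delta_pos":[0,-3.2,0],"fingers":1},{"delta_pos":[0,-4.0,0],"fingers":1},{"delta_pos":[0,-4.5,0],"fingers":1},{"delta_pos":[0,-5.0,0],"fingers":1},{"delta_pos":[0,-5.4,0],"fingers":1},{"delta_pos":[0,-5.7,0],"fingers":1},{"delta_pos":[0,-5.7,0],"fingers":1}])

```text
invalid input
```

>>> send_rows(force=30, motion=[{"delta_pos":[0,-0.8,0],"delta_rot":[0,0,0],"fingers":1},{"delta_pos":[0,-1.6,0],"delta_rot":[0,0,0],"fingers":1},{"delta_pos":[0,-2.4,0],"delta_rot":[0,0,0],"fingers":1},{"delta_pos":[0,-3.2,0],"delta_rot":[0,0,0],"fingers":1},{"delta_pos":[0,-4.0,0],"delta_rot":[0,0,0],"fingers":1},{"delta_pos":[0,-4.5,0],"delta_rot":[0,0,0],"fingers":1},{"delta_pos":[0,-5.0,0],"delta_rot":[0,0,0],"fingers":1},{"delta_pos":[0,-5.4,0],"delta_rot":[0,0,0],"fingers":1},{"delta_pos":[0,-5.6,0],"delta_rot":[0,0,0],"fingers":1},{"delta_pos":[0,-5.6,0],"delta_rot":[0,0,0],"fingers":1}])

```text
time_s: 4.8
ee_pos: [0.5409, 0.0627, 0.0418]
eef_rot: [0.991, -0.133, -0.001, 0.003]
contact_force: [-5.4, -61.5, 4.2]
width: 0.026
grip_force: 30.0
```

>>> send_rows(force=20, motion=[{"delta_pos":[0,0.5,0],"delta_rot":[0,0,0],"fingers":1},{"delta_pos":[0,0.7,0],"delta_rot":[0,0,0],"fingers":1},{"delta_pos":[0,0.7,0],"delta_rot":[0,0,0],"fingers":1}])

```text
time_s: 5.18
ee_pos: [0.5396, 0.0578, 0.0419]
eef_rot: [0.991, -0.133, -0.0, 0.002]
contact_force: [-1.7, -36.8, 1.0]
width: 0.0166
grip_force: 20.0
```

```bash
python3 - <<'E'
from h import *
a=cam("scene");b=cam("top");im=np.zeros((600,800,3),np.uint8)
im[:400,:]=cv2.resize(a["color"][160:285,190:440],(800,400),interpolation=cv2.INTER_CUBIC);im[400:600,:320]=cv2.resize(b["color"][165:265,190:350],(320,200))
cv2.imwrite("pics/s2c.png",im[:,:,::-1])
E
```

```text
(no output)
```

View pics/s2c.png

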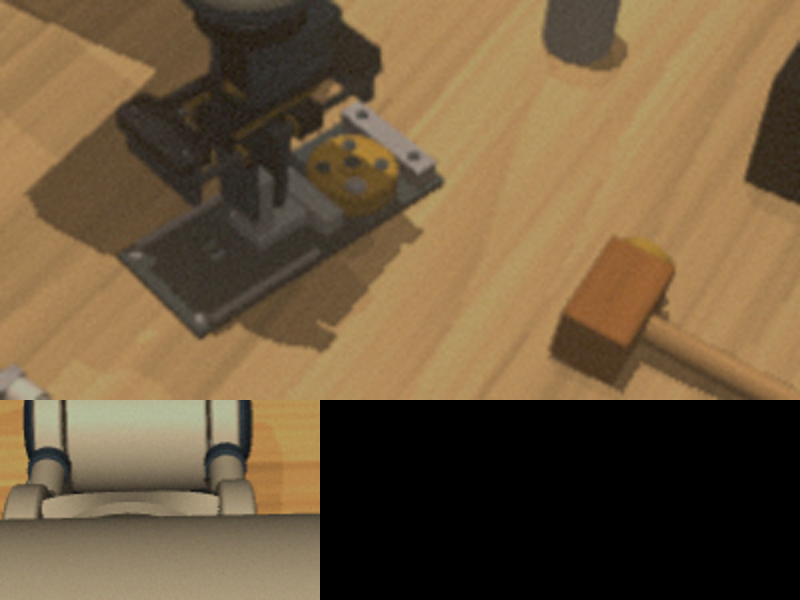

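```bash
python3 - <<'E'
from h import *
s=cam("scene");print(r.observe()["contact_force"])
o=np.array([.5474,.0857]);x=np.array([.9641,-.2656]);y=np.array([.2656,.9641])
def j(u,v,z):
    p=onz(s,(190+u/3.2,160+v/3.2),z)[:2]; return p.round(4),((p-o)@x).round(4),((p-o)@y).round(4)
print("hub",j(352,160,.032)); print("pad",j(356,186,.030))
print("stop face top edge mid", j(388,152,.026)); print("shoe front right corner",j(342,218,.026))
h=cv2.cvtColor(s["color"],cv2.COLOR_RGB2HSV);m=cv2.inRange(h,(15,170,90),(30,255,255))[195:235,280:320]
v,u=np.nonzero(m);print(len(u),u.mean()+280,v.mean()+195,u.min()+280,u.max()+280,v.min()+195,v.max()+195)
im=cv2.resize(s["color"][185:245,250:340],(800,533),interpolation=cv2.INTER_CUBIC);cv2.imwrite("pics/s3.png",cv2.convertScaleAbs(im[:,:,::-1],alpha=1.6))
E
```

```text
[ -1.04597006 -38.26367199   1.15988809]
hub (array([0.5704, 0.143 ]), np.float64(0.0069), np.float64(0.0614))
pad (array([0.5866, 0.1232]), np.float64(0.0278), np.float64(0.0466))
stop face top edge mid (array([0.5856, 0.1711]), np.float64(0.0141), np.float64(0.0925))
shoe front right corner (array([0.5937, 0.093 ]), np.float64(0.0427), np.float64(0.0193))
70 303.51428571428573 209.31428571428572 289 313 203 219
```

View pics/s3.png

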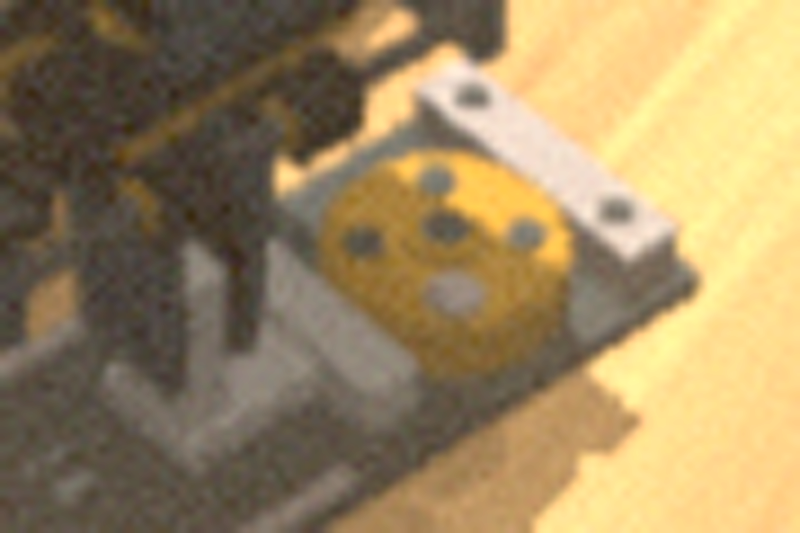

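The wheel sits flat against the stop with the shoe against its near side: hub at crop (447,228), pad at (455,292). The measured wheel y is about 0.060, so the jaw is shut and pressing at about 38 N. Now I'll ease off, release, lift and go above the probe.

>>> send_rows(force=20, motion=[{"delta_pos":[0,0.2,0],"delta_rot":[0,0,0],"fingers":1},{"delta_pos":[0,0.2,0],"delta_rot":[0,0,0],"fingers":0.5},{"delta_pos":[0,0.2,0],"delta_rot":[0,0,0],"fingers":0.5},{"delta_pos":[0,0.2,0],"delta_rot":[0,0,0],"fingers":0.5},{"delta_pos":[0,0.2,0],"delta_rot":[0,0,0],"fingers":0.5},{"delta_pos":[0,0.2,-4],"delta_rot":[0,0,0],"fingers":0.5},{"delta_pos":[0,0.2,-9],"delta_rot":[0,0,0],"fingers":0.5},{"delta_pos":[0,0.2,-14],"delta_rot":[0,0,0],"fingers":0.5}])

```text
time_s: 6.32
ee_pos: [0.539, 0.0586, 0.1834]
eef_rot: [0.991, -0.134, -0.0, -0.0]
contact_force: [1.2, -0.1, -1.1]
width: 0.0458
grip_force: 0.0
```

>>> send_rows(motion=[{"delta_pos":[1.4,6,0],"delta_rot":[0,0,0],"fingers":0.3},{"delta_pos":[2.9,12,0],"delta_rot":[0,0,0],"fingers":0.3},{"delta_pos":[4.5,18,0],"delta_rot":[0,0,0],"fingers":0.3},{"delta_pos":[6.2,24,0],"delta_rot":[0,0,0],"fingers":0.3},{"delta_pos":[7.7,30,0],"delta_rot":[0,0,0],"fingers":0.3},{"delta_pos":[9.5,36,0],"delta_rot":[0,0,0],"fingers":0.3},{"delta_pos":[9.5,36,0],"delta_rot":[0,0,0],"fingers":0.3},{"delta_pos":[9.5,36,0],"delta_rot":[0,0,0],"fingers":0.3},{"delta_pos":[9.5,36,0],"delta_rot":[0,0,0],"fingers":0.3}])

```text
time_s: 7.45
ee_pos: [0.5357, -0.3125, 0.1819]
eef_rot: [0.991, -0.133, -0.0, -0.0]
contact_force: [-0.3, 0.4, 0.2]
width: 0.0636
grip_force: 0.0
```

```bash
python3 - <<'E'
from h import *
s=r.observe();print(s["ee_pos"],s["eef_rot"],s["contact_force"],s["width"])
a=cam("scene");b=cam("top");im=np.zeros((600,800,3),np.uint8)
im[:600,:400]=cv2.resize(a["color"][250:400,90:190],(400,600),interpolation=cv2.INTER_CUBIC)
im[:300,400:]=cv2.resize(b["color"][170:260,190:310],(400,300),interpolation=cv2.INTER_CUBIC)
im[300:,400:]=cv2.resize(a["color"][175:265,220:340],(400,300),interpolation=cv2.INTER_CUBIC)
cv2.imwrite("pics/s4.png",im[:,:,::-1])
print("axis pix",[pix(a,[.535,-.3167,z]) for z in(.055,.135)])
E
```

```text
[ 0.53568842 -0.31254707  0.18194961] [ 9.91119824e-01 -1.32971526e-01 -1.76527965e-04 -1.90189296e-04] [-0.26655232  0.41769259  0.16724048] 0.06361095490874816
axis pix [array([153.2423163 , 337.24930513]), array([144.73741385, 313.77103136])]
```

View pics/s4.png

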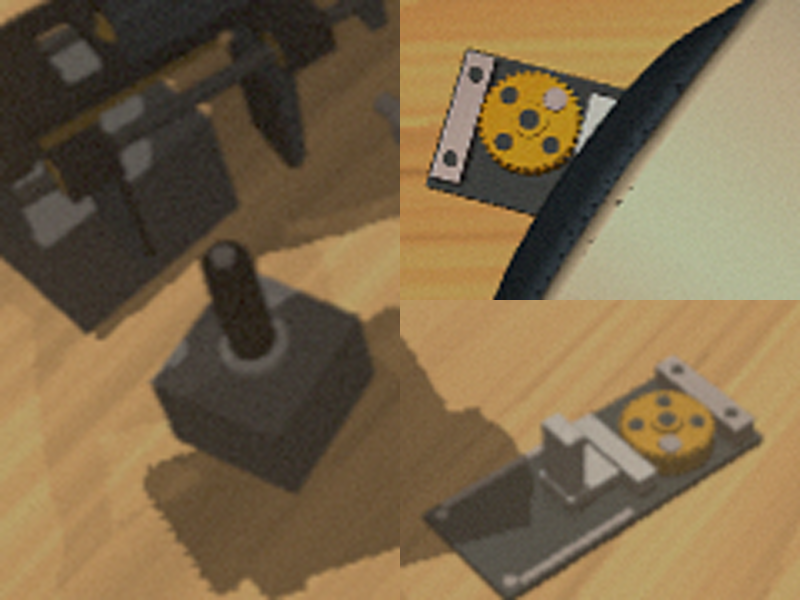

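The jaw is shut and released, and the wheel is on the stop. The pad is at crop (556,98) in the top view and (670,442) in the scene view. The open fingers hover over the probe cap at (225,252), with its collar at (253,345). Now I'll go down and grip it.

>>> send_rows(force=30, motion=[{"delta_pos":[0,0.4,3],"delta_rot":[0,0,0],"fingers":0.3},{"delta_pos":[0,0.4,6],"delta_rot":[0,0,0],"fingers":0.3},{"delta_pos":[0,0.4,9],"delta_rot":[0,0,0],"fingers":0.3},{"delta_pos":[0,0.4,10.4],"delta_rot":[0,0,0],"fingers":0.3},{"delta_pos":[0,0.4,10.4],"delta_rot":[0,0,0],"fingers":0.3},{"delta_pos":[0,0.4,10.4],"delta_rot":[0,0,0],"fingers":0.6},{"delta_pos":[0,0.4,10.4],"delta_rot":[0,0,0],"fingers":1},{"delta_pos":[0,0.4,10.4],"delta_rot":[0,0,0],"fingers":1},{"delta_pos":[0,0.4,10.4],"delta_rot":[0,0,0],"fingers":1},{"delta_pos":[0,0.4,10.4],"delta_rot":[0,0,0],"fingers":1}])

```text
time_s: 8.8
ee_pos: [0.5347, -0.3177, 0.0781]
eef_rot: [0.991, -0.134, 0.0, 0.0]
contact_force: [-0.5, 1.0, 2.0]
width: 0.0217
grip_force: 30.0
```

```bash
python3 - <<'E'
from h import *
a=cam("scene");b=cam("top")
pt,ps=(236.8,199.4),(301,217.6);ht,hs=(228.4,206),(300.1,210.4)
print("pad",tri(b,pt,a,ps),onz(b,pt,.03),onz(a,ps,.03));print("hub",tri(b,ht,a,hs),onz(b,ht,.032),onz(a,hs,.032))
E
```

```text
pad (array([0.5856296 , 0.12129978, 0.03240754]), np.float64(0.0024373519690072598)) [0.58524909 0.12065449 0.03      ] [0.58517809 0.12434114 0.03      ]
hub (array([0.57090015, 0.14017941, 0.03280794]), np.float64(0.00269201689732269)) [0.57005743 0.13932443 0.032     ] [0.57129142 0.14202545 0.032     ]
```

>>> send_rows(motion=[{"delta_pos":[0,0,-2],"delta_rot":[0,0,0],"fingers":1},{"delta_pos":[0,0,-5],"delta_rot":[0,0,0],"fingers":1},{"delta_pos":[0,0,-8],"delta_rot":[0,0,0],"fingers":1},{"delta_pos":[0,0,-8],"delta_rot":[0,0,0],"fingers":1},{"delta_pos":[0,0,-8],"delta_rot":[0,0,0],"fingers":1},{"delta_pos":[-0.5,-4,-8],"delta_rot":[0,0,0],"fingers":1},{"delta_pos":[-1.2,-8,-8],"delta_rot":[0,0,0],"fingers":1},{"delta_pos":[-2,-13,-8],"delta_rot":[0,0,0],"fingers":1},{"delta_pos":[-2.8,-18,-8],"delta_rot":[0,0,0],"fingers":1},{"delta_pos":[-3.6,-23,-8],"delta_rot":[0,0,0],"fingers":1},{"delta_pos":[-4.4,-28,-8],"delta_rot":[0,0,0],"fingers":1},{"delta_pos":[-5.2,-33,-8],"delta_rot":[0,0,0],"fingers":1},{"delta_pos":[-6,-38,-8],"delta_rot":[0,0,0],"fingers":1},{"delta_pos":[-6.5,-42,-8],"delta_rot":[0,0,0],"fingers":1},{"delta_pos":[-6.8,-43.7,-8],"delta_rot":[0,0,0],"fingers":1},{"delta_pos":[-6.8,-43.7,-8],"delta_rot":[0,0,0],"fingers":1},{"delta_pos":[-6.8,-43.7,-8],"delta_rot":[0,0,0],"fingers":1},{"delta_pos":[-6.8,-43.7,-8],"delta_rot":[0,0,0],"fingers":1}])

```text
time_s: 11.15
ee_pos: [0.5846, 0.1206, 0.1578]
eef_rot: [0.991, -0.134, -0.0, 0.0]
contact_force: [-0.0, 0.2, -1.4]
width: 0.0214
grip_force: 30.0
```

>>> send_rows(motion=[{"delta_pos":[0,0,2],"delta_rot":[0,0,0],"fingers":1},{"delta_pos":[0,0,4],"delta_rot":[0,0,0],"fingers":1},{"delta_pos":[0,0,5],"delta_rot":[0,0,0],"fingers":1},{"delta_pos":[0,0,5],"delta_rot":[0,0,0],"fingers":1},{"delta_pos":[0,0,5],"delta_rot":[0,0,0],"fingers":1}])

```text
time_s: 11.78
ee_pos: [0.5852, 0.1216, 0.1086]
eef_rot: [0.991, -0.134, 0.0, -0.0]
contact_force: [-0.4, 0.1, -0.6]
width: 0.0215
grip_force: 30.0
```

```bash
python3 - <<'E'
from h import *
s=r.observe();print(s["ee_pos"],s["contact_force"],s["width"])
a=cam("scene")
im=cv2.resize(a["color"][160:240,250:356],(795,600),interpolation=cv2.INTER_CUBIC)
cv2.imwrite("pics/s5.png",cv2.convertScaleAbs(im[:,:,::-1],alpha=1.5))
p=s["ee_pos"];f=lambda P:((pix(a,P)-[250,160])*7.5).round()
print("tip pred",f(p-[0,0,.0681]),"collar underside pred",f(p-[0,0,.0231]),"below tip on pad plane",f([p[0],p[1],.03]),"est pad",f([.585,.122,.03]))
E
```

```text
[0.58517521 0.12160873 0.10860267] [-0.41991672  0.12342568 -0.59294597] 0.021479741907638197
tip pred [379. 414.] collar underside pred [383. 313.] below tip on pad plane [378. 437.] est pad [378. 436.]
```

View pics/s5.png

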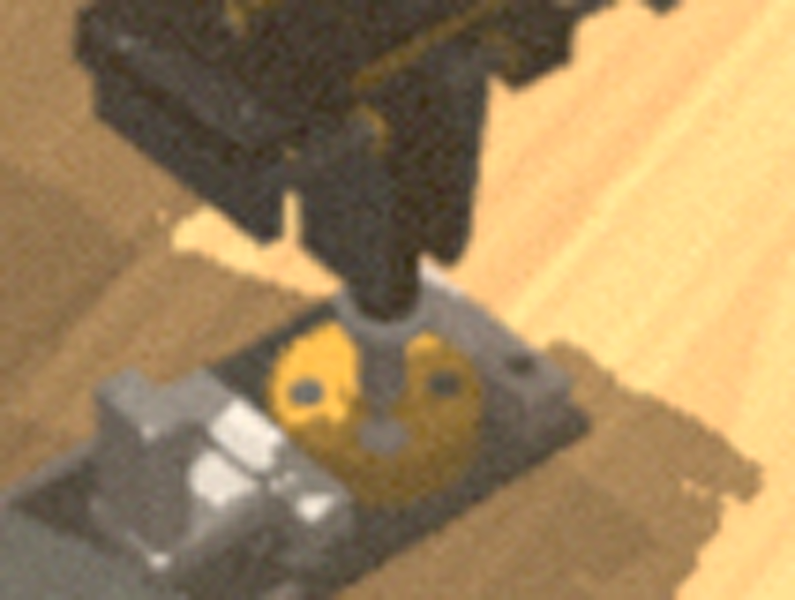

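The probe hangs upright with its tip at about (381,415), directly over the pad at (383,434). That is within about 1.5 mm of the prediction, so I'll press down slowly.

>>> send_rows(motion=[{"delta_pos":[0,0,0.6],"delta_rot":[0,0,0],"fingers":1},{"delta_pos":[0,0,1.0],"delta_rot":[0,0,0],"fingers":1},{"delta_pos":[0,0,1.2],"delta_rot":[0,0,0],"fingers":1},{"delta_pos":[0,0,1.3],"delta_rot":[0,0,0],"fingers":1},{"delta_pos":[0,0,1.4],"delta_rot":[0,0,0],"fingers":1},{"delta_pos":[0,0,1.4],"delta_rot":[0,0,0],"fingers":1},{"delta_pos":[0,0,1.4],"delta_rot":[0,0,0],"fingers":1}])

```text
time_s: 12.7
ee_pos: [0.5848, 0.1217, 0.094]
eef_rot: [0.991, -0.134, 0.0, -0.0]
contact_force: [-0.8, 0.5, 2.5]
width: 0.0216
grip_force: 30.0
```

>>> send_rows(motion=[{"delta_pos":[0,0,0.1],"delta_rot":[0,0,0],"fingers":1},{"delta_pos":[0,0,0.2],"delta_rot":[0,0,0],"fingers":1},{"delta_pos":[0,0,0.2],"delta_rot":[0,0,0],"fingers":1},{"delta_pos":[0,0,0.2],"delta_rot":[0,0,0],"fingers":1},{"delta_pos":[0,0,0.2],"delta_rot":[0,0,0],"fingers":1}])

```text
time_s: 13.32
ee_pos: [0.5848, 0.1217, 0.092]
eef_rot: [0.991, -0.134, 0.0, -0.0]
contact_force: [-0.5, 0.5, 2.6]
width: 0.0215
grip_force: 30.0
```

```bash
python3 - <<'E'
from h import *
s=r.observe();print(s["ee_pos"],s["contact_force"],s["width"])
a=cam("scene")
im=cv2.resize(a["color"][160:240,250:356],(795,600),interpolation=cv2.INTER_CUBIC)
cv2.imwrite("pics/s6.png",cv2.convertScaleAbs(im[:,:,::-1],alpha=1.5))
E
```

```text
[0.58475756 0.12173705 0.09195969] [-0.45706694  0.47397151  2.58866387] 0.02151878914479753
```

View pics/s6.png

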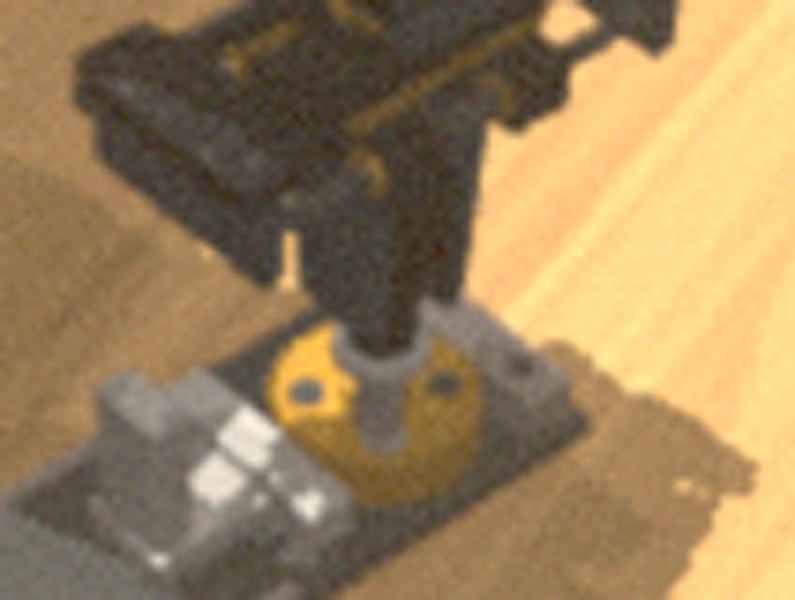

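The probe stands upright on the pad at about (382,432), and the wheel and jaw haven't moved. The spring force is about 4 N, so the tip is roughly half-way in.

```bash
python3 -c "
from bench import r
print(r.finish_job())"
```

```text
the job is handed in; nothing more can be done
None
```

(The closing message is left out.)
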